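# Scoop the used stoppers from the catch tray into the cap bin

### The arm

A 7-joint arm with a two-finger parallel gripper is mounted at the origin on the work surface. World frame = base frame: x ahead of the robot, y to its left, z up, the work surface at z = 0. Lengths are in m, angles in rad, forces in N, time in s.
With the tool pointing down it reaches from about 0.425 to 0.925 m from the base axis. Payload 6.8 kg.
Tool frame: the origin (TCP) lies at the very end of the fingers, on their centre line; the grasp point (between the pads) lies 19 mm behind it (r.grip_point_offset is the distance from the TCP to the grasp point, in m); z points along the fingers, y is the line along which they close (so a half turn about z gives the same grasp; the last joint's range is limited). The gripper opens to 85 mm and grips with 20 to 120 N. Pads are 22 mm wide; open, the fingers measure 114 mm over their backs; the gripper's body (76 mm by 85 mm) begins 54 mm behind the grasp point. The pads swing forward as they close: fully open they stand 13 mm farther back than shut.
Start: joints at [1.092, 0.477, 0.022, 1.555, -0.011, 1.109, -0.083], TCP at [0.245, -0.629, 0.231] pointing down, gripper open.
Joint ranges: [-2.96, 2.96], [-0.34, 2.1], [-1.41, 1.46], [0.24, 2.44], [-1.37, 4.51], [0.17, 1.92], [-2.96, 2.96]. Speed limits (rad/s): [2.39, 2.39, 3.14, 3.14, 3.14, 3.14, 3.14].

### API

Orientations are given as a rotation vector (axis times angle).
In Python, from bench import status, eyes, r gives the robot as it stands.
- The arm moves only by the shell command python3 -m crank 'ROWS' [OPENING] [FORCE]. ROWS is JSON, a list of rows, each a list of 6 numbers: the shift along the tool's x, y, z normalised to -1 to 1, where 1 is 0.02 m, then the turn, a rotation vector about the tool's x, y, z normalised to -1 to 1, where 1 is 45 degrees. A call has 1 to 12 rows; each row shifts and turns the commanded pose from where the row before left it, along the tool's axes as they then stand; what a row does not reach is not made up. A row lasts 1/10 s, in which the tool goes at most 50 mm and 8.59 degrees, less where a joint would pass 70% of its speed; a pose out of reach is approached as far as the arm can. A call with a number of a shift or a turn outside -1 to 1 is refused whole. A call with a gripper value outside its range is refused whole. OPENING is the opening, from 0 (shut) to 1 (fully open), set as the call begins (- or left out, the last holds). The fingers move at their own pace and stop on an object; FORCE is the grip in N (left out, the last holds). Time passes only in rows, so rows that do not move let the fingers close. It gives the time, the measured TCP pose, the force, the opening and the grip force at its end, in the units of the state.
- status.get_obs(): the state, without advancing time (a new reading comes with each control period).
- eyes.grab_frame(name): name is "side" or "top" or "wrist"; returns a dict with "image" (420x560x3 uint8, red, green, blue), "depth" (420x560 float32, m along the optical axis (not along the pixel's ray), 0 where there is no reading), "fovy" (degrees; the focal length in pixels is half the picture's height over the tangent of half this angle, whatever the lens; pixels are square), "cx", "cy" (the principal point, pixels), "world_to_cam" (4x4, takes a point from world to camera coordinates). Camera axes: x right, y up, looking along -z (the intrinsics and any distortion apply to the point x, -y, -z); pixel columns grow to the right and rows downward; lengths in m; the calibration is good to about 2 mm. A picture is of the moment at which its call begins.
- r.hand_in(): hands the job in; it is judged then, once.
The state is a dict: "clock": time; "joints": joint angles; "qvel": joint speeds; "tau": joint torques, N m; "tcp_pos": TCP position; "orientation": TCP orientation; "contact_force": force on the tool from outside, world axes, zero at the start; "moment": the same for the moment, N m; "grip_width": finger opening in m; "gripper_force": force on a finger pad.
Only numpy, scipy, OpenCV 4.12 (cv2) and the standard library are available. Lean on these libraries where they do the work, as an engineer would, in place of code of your own. Each camera call takes 0.05 s, during which the arm holds its last target. There are 200 camera calls.

### The job

The bar scoop has been pushed handle-first under the low shelf, with only its pan in reach: draw it out, lay it level with the pan on the black bar mat and let go, then take it up afresh to scoop with. Use only the scoop, never the fingers, to move at least three of the six porcelain stoppers from the catch tray into the green cap bin, spilling none (the rest may stay in the tray) and not tipping the bin. Finish with the empty scoop laid down level with its pan on the mat, and leave the two steins, the bell and the opener where they stand.

Things in the scene. Friction and masses are not known exactly. Their poses are not given: they have to be found in the camera images.
- scoop: Bar scoop, 260 g, stable lying flat. Origin: centre of the pan's flat underside; x to the open nose, z up. Copper pan x -55 to +55 mm, 64 wide outside, floor 2 thick, side walls 3 thick, 32 high (22 high from x +20 to the nose), back wall 34 high, no front wall. A neck joins the back wall to a level dark wooden handle bar: x -75 to -185, 18 wide (y), z 53 to 77.
- scoop_handle (a point): Middle of the scoop's handle bar: on the scoop at x -120, y 0, z +65 mm; axes as the scoop's.
- scoop_lip (a point): Middle of the pan's front edge, on the underside: on the scoop at x +55, y 0, z 0 mm; axes as the scoop's.
- shelf_edge (a point): Fixed low dark over-shelf, the scoop's handle under it: middle of its open edge, on the underside, 110 mm above the counter. Plate 6 mm thick, 220 mm along the edge (y), 190 mm deep (towards -x), on four thin corner legs; x points outwards: the scoop comes out along +x. A green growler stopper and beer mats stand on it, up to 165 mm above the counter.
- mat: Black rubber bar mat fixed on the counter, 140 mm (x) by 300 mm (y), 4 mm thick. Origin: centre of its underside.
- tray: Fixed steel catch tray with the stoppers. Origin: centre of the underside; x from the open front to the far end. Floor 3 mm thick, x -80 to +78; 82 mm wide inside (y); side walls 56 high, 4 thick; at the front (x -80 to -76) only a sill, top 7 mm above the underside; the far end slopes outwards 55 degrees from level, from x +78 at the floor to x +115 at its top, 55 mm up.
- cap_bin (a joint): Tilt of the cap bin forwards about its side pins, in rad: 0 standing level (its own weight keeps it there), up to 0.7 tipped forward.
- bin_floor (a point): Centre of the inner floor of the green open-topped cap bin, 12 mm above the counter. Inside the bin is 162 mm (x) by 172 mm (y) and 76 mm deep; the rim is 88 mm above the counter, walls 4 mm. The pins are on cheeks at its two y sides, total width with stand 200 mm (y). It tips towards its -x.
- stopper0: White porcelain swing-top stopper with a red rubber ring, a rounded knob 26 mm across and 25 mm tall, 20 g; it rolls easily on its side. Origin: centre of its flat foot (10 mm across), z towards its domed top.
- stopper1: White porcelain swing-top stopper with a red rubber ring, a rounded knob 26 mm across and 25 mm tall, 20 g; it rolls easily on its side. Origin: centre of its flat foot (10 mm across), z towards its domed top.
- stopper2: White porcelain swing-top stopper with a red rubber ring, a rounded knob 26 mm across and 25 mm tall, 20 g; it rolls easily on its side. Origin: centre of its flat foot (10 mm across), z towards its domed top.
- stopper3: White porcelain swing-top stopper with a red rubber ring, a rounded knob 26 mm across and 25 mm tall, 20 g; it rolls easily on its side. Origin: centre of its flat foot (10 mm across), z towards its domed top.
- stopper4: White porcelain swing-top stopper with a red rubber ring, a rounded knob 26 mm across and 25 mm tall, 20 g; it rolls easily on its side. Origin: centre of its flat foot (10 mm across), z towards its domed top.
- stopper5: White porcelain swing-top stopper with a red rubber ring, a rounded knob 26 mm across and 25 mm tall, 20 g; it rolls easily on its side. Origin: centre of its flat foot (10 mm across), z towards its domed top.
- stein_a: Thick glass beer stein, 92 mm across, 130 mm tall, handle at its +y, 750 g; a bystander. Origin: centre of its underside.
- stein_b: A second such stein, a bystander. Origin: centre of its underside.
- bell: Brass service bell, 76 mm across, 61 mm tall, 300 g; a bystander. Origin: centre of its underside.
- opener: Black cast-iron bottle opener lying flat, 160 mm long (x -80 to +79), 50 mm wide, 10 mm thick, 300 g; a bystander. Origin: on its underside, near the middle.

How it is judged:
By the outcome, as a careful person would: the job done as asked, in the order asked, and still so for the second after the job is handed in, with the robot touching nothing.
It also fails if it takes over 72 s, if anything falls off the work surface, if the arm or the gripper's body presses on something with over 40 N, if the wrist force passes 120 N, or if a joint passes its speed limit or range.

## Working session

There is one attempt and no reset: what is moved stays moved. The work goes in short steps, Python scripts to look and compute and a shell command to move; the robot and the scene stay as the last step left them, time stands still between calls to the robot, and variables do not carry over. Pictures are saved under pics/ and viewed, at most 10 in all, crops included, and the job is handed in when it is done.

```bash
ls; mkdir -p pics; cat > h.py <<'E'
import numpy as np, cv2
from bench import status, eyes, r
from scipy.spatial.transform import Rotation as R
def grab(n):
    f=eyes.grab_frame(n); return f
def foc(f): return 210/np.tan(np.radians(f['fovy'])/2)
def ptsmap(f):
    d=f['depth'].astype(float); F=foc(f); v,u=np.mgrid[0:420,0:560]
    P=np.stack([(u-f['cx'])/F*d,-(v-f['cy'])/F*d,-d],-1)
    T=np.linalg.inv(f['world_to_cam']); return P@T[:3,:3].T+T[:3,3]
def save(f,n): cv2.imwrite('pics/'+n,f['image'][...,::-1])
def obs():
    o=status.get_obs(); print({k:(np.round(v,4).tolist()) for k,v in o.items() if k not in('qvel','tau')})
E
python3 - <<'E'
from h import *
obs()
fs=[grab(n) for n in('top','side')]
for f in fs: print(f['fovy'],f['cx'],f['cy'],f['world_to_cam'].round(3).tolist(),[k for k in f])
save(fs[0],'top0.png');save(fs[1],'side0.png')
import pickle;pickle.dump(fs,open('fs0.pkl','wb'))
E
```

```text
pics
{'clock': 0.0, 'joints': [1.0919, 0.4778, 0.0223, 1.5565, -0.0115, 1.1093, -0.0831], 'tcp_pos': [0.2444, -0.6286, 0.2303], 'orientation': [-3.086, -0.5788, 0.0007], 'contact_force': [0.7088, -0.0546, -0.5707], 'moment': [-0.0238, -0.0452, 0.0154], 'gripper_force': 0.0, 'grip_width': 0.0853}
50.452828842659436 275.199303436141 210.21609225524685 [[0.016, -1.0, -0.003, -0.08], [0.984, 0.015, 0.176, -0.561], [-0.176, -0.006, 0.984, -1.24], [0.0, 0.0, 0.0, 1.0]] ['image', 'depth', 'fovy', 'cx', 'cy', 'world_to_cam']
56.20240332339994 275.9126482168677 211.85271867945102 [[-0.93, -0.368, 0.007, 0.487], [0.236, -0.582, 0.778, -0.249], [-0.282, 0.725, 0.628, -1.11], [0.0, 0.0, 0.0, 1.0]] ['image', 'depth', 'fovy', 'cx', 'cy', 'world_to_cam']
```

View pics/top0.png

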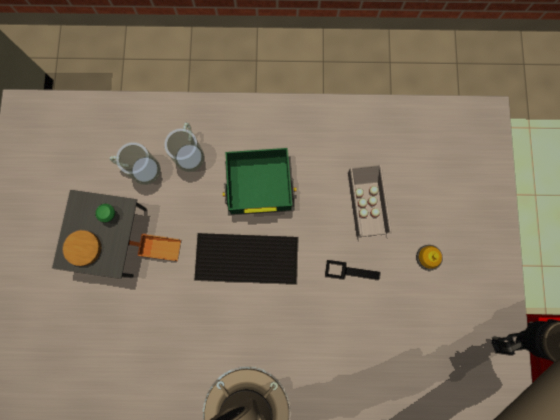

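View pics/side0.png

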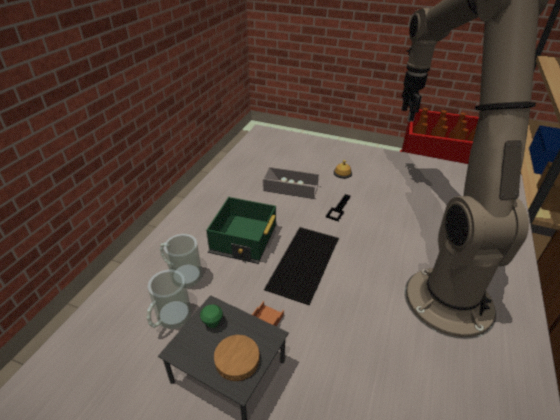

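The top view shows +x up and +y left. The scoop pan is at (160,248) with its nose to the right, the shelf at (97,235), the bin at (260,182), the mat at (247,258), and the tray at (370,202) with its open front facing down. The opener is at (352,270), the bell at (430,257) and the steins at (135,160) and (182,147). The side view agrees.

```bash
python3 - <<'E'
from h import *
import pickle
f=pickle.load(open('fs0.pkl','rb'))[0]
P=ptsmap(f); im=f['image']; hsv=cv2.cvtColor(im,cv2.COLOR_RGB2HSV)
def at(n,u,v): print(n,P[v,u].round(3))
def rect(n,m,box,zr=(-.05,.3)):
    u0,u1,v0,v1=box; mm=np.zeros(m.shape,bool); mm[v0:v1,u0:u1]=m[v0:v1,u0:u1]
    mm&=(P[...,2]>zr[0])&(P[...,2]<zr[1])
    q=P[mm]; 
    c,s,a=cv2.minAreaRect((q[:,:2]*1000).astype(np.float32)); print(n,len(q),np.round(c,1),np.round(s,1),round(a,1),'z',np.percentile(q[:,2],[2,50,98]).round(3))
    print('   box',cv2.boxPoints((c,s,a)).round().tolist())
H,S,V=[hsv[...,i].astype(int) for i in range(3)]
rect('pan',(H<18)&(S>150)&(V>90),(138,190,225,270))
rect('mat',(V<50),(190,305,228,290),(-.01,.02))
rect('shelf',(P[...,2]>.105)&(P[...,2]<.125),(40,150,180,290))
rect('binrim',(H>50)&(H<90)&(S>80)&(P[...,2]>.08),(215,300,140,225))
rect('binyel',(H>18)&(H<40)&(S>120),(215,310,140,225))
rect('binfloor',(H>50)&(H<90)&(S>80)&(P[...,2]<.02),(215,300,140,225))
rect('traywalls',(P[...,2]>.045),(340,395,155,250))
rect('trayall',(P[...,2]>.010),(340,395,155,250))
rect('opener',(V<60)&(P[...,2]>.0),(318,388,255,285),(.003,.03))
rect('bell',(S>150)&(P[...,2]>.01),(410,450,240,275))
m=((S<45)&(V>150)).astype(np.uint8); m[:, :350]=0; m[:,385:]=0; m[:180]=0;m[222:]=0
n,l,st,ce=cv2.connectedComponentsWithStats(m)
for i in range(1,n):
    if st[i,4]>10: print('st',ce[i].round(1),st[i,4],P[l==i].mean(0).round(3),P[l==i][:,2].max().round(3))
rect('steinA',(P[...,2]>.115),(110,160,135,190))
rect('steinB',(P[...,2]>.115),(160,210,120,172))
cv2.imwrite('pics/c.png',cv2.resize(im[150:290,40:200],None,fx=4,fy=4,interpolation=cv2.INTER_CUBIC)[...,::-1])
E
```

```text
pan 785 [453.1 271.6] [119.1  63.6] 83.3 z [-0.004  0.002  0.033]
   box [[414.0, 216.0], [478.0, 209.0], [492.0, 327.0], [428.0, 334.0]]
mat 4603 [425.8  12.6] [295.7 135.8] 88.7 z [-0.001  0.004  0.009]
   box [[354.0, -134.0], [490.0, -137.0], [497.0, 159.0], [361.0, 162.0]]
shelf 4262 [479.6 418.2] [193.  220.4] 82.6 z [0.111 0.116 0.121]
   box [[358.0, 337.0], [576.0, 308.0], [601.0, 500.0], [383.0, 528.0]]
binrim 343 [646.5 -21.6] [170.2 179.9] 4.6 z [0.081 0.087 0.092]
   box [[554.0, 61.0], [569.0, -118.0], [739.0, -104.0], [724.0, 75.0]]
binyel 183 [588.1 -21.8] [ 77.5 219.6] 0.8 z [0.013 0.084 0.09 ]
   box [[548.0, 87.0], [551.0, -132.0], [628.0, -131.0], [625.0, 88.0]]
binfloor 2767 [646.  -21.5] [167.4 172.5] 4.9 z [0.006 0.012 0.018]
   box [[555.0, 57.0], [570.0, -115.0], [737.0, -100.0], [722.0, 72.0]]
traywalls 406 [ 598.6 -345.6] [197.9  91.6] 7.1 z [0.046 0.054 0.06 ]
   box [[495.0, -312.0], [506.0, -403.0], [702.0, -379.0], [691.0, -288.0]]
trayall 1418 [ 598.1 -345.5] [198.9  91.8] 7.2 z [0.011 0.03  0.059]
   box [[494.0, -312.0], [505.0, -403.0], [703.0, -379
[... 170 characters left out ...]
 411 [ 436.5 -520.3] [64.3 59.9] 1.2 z [0.015 0.036 0.062]
   box [[404.0, -491.0], [405.0, -551.0], [469.0, -550.0], [468.0, -490.0]]
st [374.1 188.9] 22 [ 0.634 -0.364  0.027] 0.031
st [359.3 191. ] 24 [ 0.628 -0.32   0.027] 0.031
st [373.  199.4] 25 [ 0.603 -0.36   0.027] 0.032
st [363.  201.4] 25 [ 0.586 -0.32   0.079] 1.319
st [363.8 211.5] 25 [ 0.566 -0.332  0.026] 0.032
st [375.6 211. ] 25 [ 0.568 -0.366  0.027] 0.031
steinA 384 [688.1 326.4] [92.2 89.4] 45.8 z [0.116 0.128 0.134]
   box [[624.0, 325.0], [688.0, 262.0], [752.0, 328.0], [688.0, 391.0]]
steinB 358 [730.9 194.4] [90.8 89.2] 45.0 z [0.116 0.128 0.134]
   box [[667.0, 194.0], [730.0, 131.0], [795.0, 195.0], [731.0, 258.0]]
```

View pics/c.png

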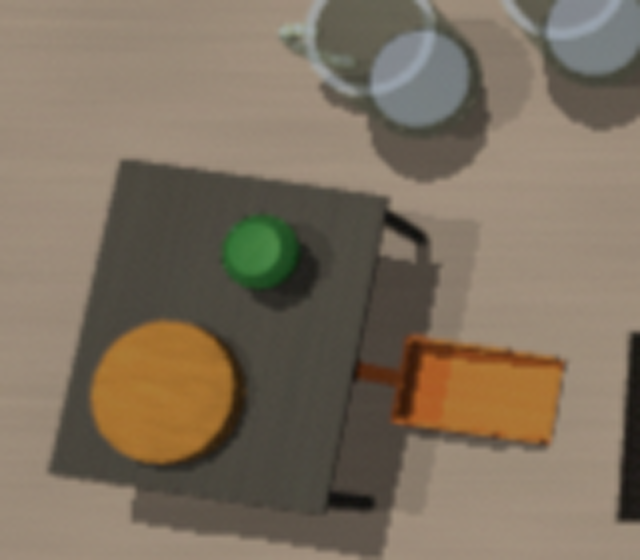

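The crop shows the whole pan in the open, with its back wall at u≈400 (crop px), just clear of the shelf edge at u≈357. The neck runs under the shelf, and the nose is at u≈555.

```bash
cat >> h.py <<'E'
def Rdown(yx_deg, pitch=0):
    "tool pointing down, tool x at heading yx_deg; "
    a=np.radians(yx_deg); x=np.array([np.cos(a),np.sin(a),0]); z=np.array([0,0,-1.]); y=np.cross(z,x)
    return R.from_matrix(np.stack([x,y,z],1))
def go(p,Rt=None):
    o=status.get_obs(); Rc=R.from_rotvec(o['orientation']); Rt=Rc if Rt is None else Rt
    print('turn units',((Rc.inv()*Rt).as_rotvec(degrees=True)/45).round(3),'shift units(after turn)',(Rt.inv().apply(np.array(p)-o['tcp_pos'])/.02).round(2))
E
python3 - <<'E'
from h import *
o=status.get_obs(); M=R.from_rotvec(o['orientation']).as_matrix()
print(M.round(3)); print('tool x heading',np.degrees(np.arctan2(M[1,0],M[0,0])),'azimuth',np.degrees(np.arctan2(o['tcp_pos'][1],o['tcp_pos'][0])))
for yaw in (-97,83):
    for p in ([.48,-.2,.2],[.453,.263,.12]): print(yaw,p);go(p,Rdown(yaw))
E
```

```text
[[ 0.932  0.362 -0.001]
 [ 0.362 -0.932  0.001]
 [-0.    -0.002 -1.   ]]
tool x heading 21.244537525805338 azimuth -68.75688362773832
-97 [0.48, -0.2, 0.2]
turn units [-1.000e-03  2.000e-03  2.628e+00] shift units(after turn) [-22.71  -9.08   1.52]
-97 [0.453, 0.263, 0.12]
turn units [-1.000e-03  2.000e-03  2.628e+00] shift units(after turn) [-45.52  -4.92   5.52]
83 [0.48, -0.2, 0.2]
turn units [-2.000e-03 -1.000e-03 -1.372e+00] shift units(after turn) [22.71  9.08  1.52]
83 [0.453, 0.263, 0.12]
turn units [-2.000e-03 -1.000e-03 -1.372e+00] shift units(after turn) [45.52  4.92  5.52]
```

```bash

python3 -m crank '[[0.5,0.2,0,0,0,-0.172],[0.5,0.2,0,0,0,-0.172],[0.5,0.2,0,0,0,-0.172],[0.5,0.2,0,0,0,-0.172],[0,0,0,0,0,-0.171],[0,0,0,0,0,-0.171],[0,0,0,0,0,-0.171],[0,0,0,0,0,-0.171]]' 1
python3 - <<'E'
from h import *
go([.48,-.2,.2],Rdown(83)); go([.453,.263,.12],Rdown(83))
E
```

```text
clock: 0.9
tcp_pos: [0.2862, -0.6207, 0.2307]
orientation: [-2.347, -2.087, -0.0]
contact_force: [0.9, -0.1, 0.6]
grip_width: 0.0852
gripper_force: 0.0
turn units [-0.001 -0.001  0.007] shift units(after turn) [22.06  7.05  1.54]
turn units [-0.001 -0.001  0.007] shift units(after turn) [44.87  2.89  5.54]
```

```bash

python3 -m crank '[[1,0.32,0.07,0,0,0],[1,0.32,0.07,0,0,0],[1,0.32,0.07,0,0,0],[1,0.32,0.07,0,0,0],[1,0.32,0.07,0,0,0],[1,0.32,0.07,0,0,0],[1,0.32,0.07,0,0,0],[1,0.32,0.07,0,0,0],[1,0.32,0.07,0,0,0],[1,0.32,0.07,0,0,0],[1,0.32,0.07,0,0,0],[1,0.32,0.07,0,0,0]]' 
python3 -m crank '[[1,0.32,0.07,0,0,0],[1,0.32,0.07,0,0,0],[1,0.32,0.07,0,0,0],[1,0.32,0.07,0,0,0],[1,0.32,0.07,0,0,0],[1,0.32,0.07,0,0,0],[1,0.32,0.07,0,0,0],[1,0.32,0.07,0,0,0],[1,0.32,0.07,0,0,0],[1,0.32,0.07,0,0,0],[1,-0.18,0.07,0,0,0],[1,-0.18,0.07,0,0,0]]' 
python3 -m crank '[[1,-0.18,0.07,0,0,0],[1,-0.18,0.07,0,0,0],[1,-0.18,0.07,0,0,0],[1,-0.18,0.07,0,0,0],[1,-0.18,0.07,0,0,0],[1,-0.18,0.07,0,0,0],[1,-0.18,0.07,0,0,0],[1,-0.18,0.07,0,0,0],[1,-0.18,0.07,0,0,0],[1,-0.18,0.07,0,0,0],[1,-0.18,0.07,0,0,0],[1,-0.18,0.07,0,0,0]]' 
python3 - <<'E'
from h import *
go([.453,.262,.12],Rdown(83)); obs()
E
```

```text
clock: 2.1
tcp_pos: [0.3919, -0.3912, 0.2141]
orientation: [-2.353, -2.081, 0.0]
contact_force: [0.1, -0.5, -0.2]
grip_width: 0.0852
gripper_force: 0.0
clock: 3.3
tcp_pos: [0.4775, -0.1599, 0.1973]
orientation: [-2.352, -2.081, 0.0]
contact_force: [-0.5, -0.7, 0.3]
grip_width: 0.0857
gripper_force: 0.0
clock: 4.5
tcp_pos: [0.4637, 0.0832, 0.1806]
orientation: [-2.353, -2.081, 0.001]
contact_force: [0.7, 0.2, -0.4]
grip_width: 0.0854
gripper_force: 0.0
turn units [-0.001  0.    -0.001] shift units(after turn) [ 8.81 -1.62  3.03]
{'clock': 4.5, 'joints': [0.2018, 0.2567, -0.5846, 2.0489, 0.1819, 0.886, -0.6061], 'tcp_pos': [0.4637, 0.0832, 0.1806], 'orientation': [-2.3532, -2.0811, 0.0009], 'contact_force': [0.7296, 0.1908, -0.4069], 'moment': [-0.0337, -0.0059, -0.0335], 'gripper_force': 0.0, 'grip_width': 0.0854}
```

```bash

python3 -m crank '[[1,-0.18,0.1,0,0,0],[1,-0.18,0.1,0,0,0],[1,-0.18,0.1,0,0,0],[1,-0.18,0.1,0,0,0],[1,-0.18,0.1,0,0,0],[1,-0.18,0.1,0,0,0],[1,-0.18,0.1,0,0,0],[1,-0.18,0.1,0,0,0],[0.8,-0.18,0.1,0,0,0],[0,0,0,0,0,0]]' 
python3 - <<'E'
from h import *
go([.453,.262,.12],Rdown(83))
f=grab('wrist'); save(f,'w1.png'); P=ptsmap(f)
hsv=cv2.cvtColor(f['image'],cv2.COLOR_RGB2HSV).astype(int)
m=(hsv[...,0]<18)&(hsv[...,1]>130)&(hsv[...,2]>60)&(P[...,2]>-.02)&(P[...,2]<.05)
q=P[m]; c=cv2.minAreaRect((q[:,:2]*1000).astype(np.float32)); print(len(q),c,cv2.boxPoints(c).round())
m2=m&(P[...,2]>.024); q=P[m2]; c=cv2.minAreaRect((q[:,:2]*1000).astype(np.float32)); print(len(q),c,cv2.boxPoints(c).round().tolist())
E
```

```text
clock: 5.5
tcp_pos: [0.4524, 0.2636, 0.1626]
orientation: [-2.348, -2.085, -0.0]
contact_force: [0.3, 0.4, -0.4]
grip_width: 0.0852
gripper_force: 0.0
turn units [-0.001 -0.001  0.004] shift units(after turn) [-0.07  0.04  2.13]
10162 ((452.54583740234375, 265.9700622558594), (112.02069854736328, 67.82760620117188), 83.14366149902344) [[412. 214.]
 [480. 206.]
 [493. 318.]
 [426. 326.]]
1333 ((454.6646423339844, 268.904296875), (105.74095153808594, 63.77742004394531), 82.83613586425781) [[416.0, 220.0], [480.0, 212.0], [493.0, 317.0], [430.0, 325.0]]
```

View pics/w1.png

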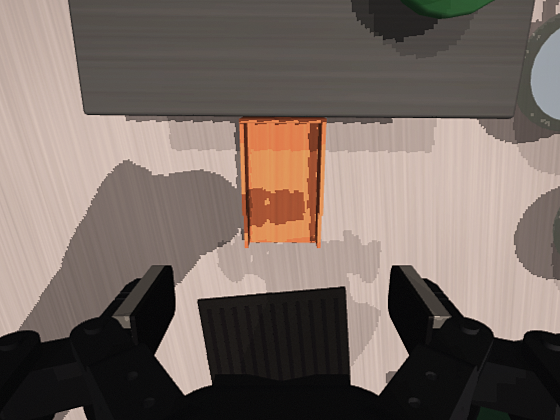

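The wrist view shows the pan centred between the fingers at (283,185), with its back wall (row 120) right at the shelf edge. It is well aligned, so I descend and grip.

```bash

python3 -m crank '[[0,0,1,0,0,0],[0,0,1,0,0,0],[0,0,1,0,0,0],[0,0,1,0,0,0],[0,0,1,0,0,0],[0,0,1,0,0,0],[0,0,1,0,0,0],[0,0,0.5,0,0,0],[0,0,0.35,0,0,0],[0,0,0,0,0,0]]'  
python3 -m crank '[[0,0,0,0,0,0],[0,0,0,0,0,0],[0,0,0,0,0,0],[0,0,0,0,0,0],[0,0,0,0,0,0]]' 0 60
python3 -m crank '[[0,0,-0.25,0,0,0],[0,0,-0.25,0,0,0],[0,0,0,0,0,0]]' 
python3 - <<'E'
from h import *
obs(); f=grab('wrist'); save(f,'w2.png')
E
```

```text
clock: 6.55
tcp_pos: [0.4533, 0.2605, 0.0055]
orientation: [2.354, 2.081, -0.002]
contact_force: [-0.5, 0.2, -0.1]
grip_width: 0.0857
gripper_force: 0.0
clock: 7.05
tcp_pos: [0.4541, 0.2616, 0.007]
orientation: [2.353, 2.081, 0.002]
contact_force: [-0.2, -1.5, 5.8]
grip_width: 0.0628
gripper_force: 66.2
clock: 7.35
tcp_pos: [0.4537, 0.2613, 0.0166]
orientation: [2.353, 2.081, 0.001]
contact_force: [0.9, 0.4, -3.6]
grip_width: 0.0627
gripper_force: 66.3
{'clock': 7.35, 'joints': [-0.2457, 0.5938, -0.4979, 2.0394, 0.4777, 0.6208, -1.1899], 'tcp_pos': [0.4537, 0.2613, 0.0166], 'orientation': [2.3532, 2.081, 0.0015], 'contact_force': [0.9358, 0.4334, -3.6058], 'moment': [-0.085, 0.0065, 0.0819], 'gripper_force': 66.2581, 'grip_width': 0.0627}
```

View pics/w2.png

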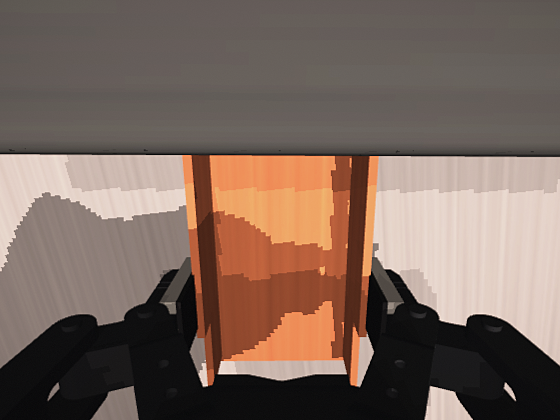

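The grip is good: the pads sit on both side walls at (185,300) and (382,300), and the pan is clear of the counter. I pull it out along scoop +x.

```bash

python3 -m crank '[[-0.4,0,0,0,0,0],[-0.8,0,0,0,0,0],[-0.9,0,0,0,0,0],[-0.9,0,0,0,0,0],[-0.9,0,0,0,0,0],[-0.9,0,0,0,0,0],[-0.9,0,0,0,0,0],[-0.9,0,0,0,0,0],[-0.9,0,0,0,0,0],[-0.9,0,0,0,0,0],[-0.8,0,0,0,0,0],[-0.3,0,0,0,0,0]]' 
python3 -m crank '[[0,0,0,0,0,0],[0,0,0.1,0,0,0],[0,0,0.1,0,0,0],[0,0,0.08,0,0,0],[0,0,0,0,0,0]]'
python3 - <<'E'
from h import *
obs(); f=grab('top'); save(f,'t2.png')
P=ptsmap(f); hsv=cv2.cvtColor(f['image'],cv2.COLOR_RGB2HSV).astype(int)
E
```

```text
clock: 8.6
tcp_pos: [0.4289, 0.0693, 0.0156]
orientation: [2.356, 2.077, -0.004]
contact_force: [-0.7, -0.2, -3.7]
grip_width: 0.0627
gripper_force: 66.3
clock: 9.1
tcp_pos: [0.4304, 0.0735, 0.0109]
orientation: [2.351, 2.082, 0.0]
contact_force: [-4.1, -1.4, 12.1]
grip_width: 0.0631
gripper_force: 68.1
{'clock': 9.1, 'joints': [0.0994, 0.5091, -0.4892, 2.2381, 0.501, 0.4983, -0.9051], 'tcp_pos': [0.4304, 0.0735, 0.0109], 'orientation': [2.3514, 2.0825, 0.0002], 'contact_force': [-4.1021, -1.3993, 12.0521], 'moment': [-0.1772, 0.6763, -0.0795], 'gripper_force': 68.0508, 'grip_width': 0.0631}
```

View pics/t2.png

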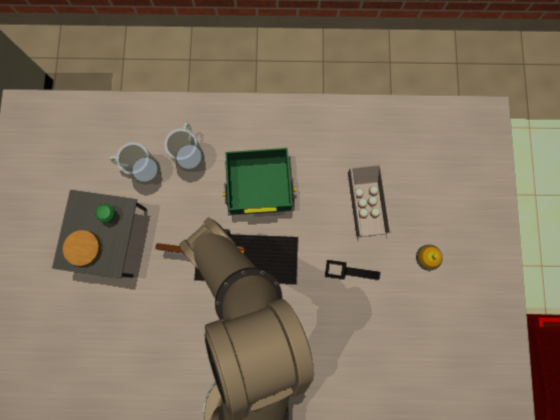

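The scoop is out. Its handle shows at (170,247), clear of the shelf, and the pan is on the mat and touching it. I release, rise, then go over the handle.

```bash

python3 -m crank '[[0,0,0,0,0,0],[0,0,0,0,0,0],[0,0,0,0,0,0],[0,0,0,0,0,0]]' 1
python3 -m crank '[[0,0,-0.5,0,0,0],[0,0,-1,0,0,0],[0,0,-1,0,0,0],[0,0,-1,0,0,0],[0,0,-1,0,0,0],[0,0,-1,0,0,0],[0,0,-1,0,0,0],[0,0,-0.5,0,0,0],[0,0,0,0,0,0]]'
python3 - <<'E'
from h import *
obs(); f=grab('wrist'); save(f,'w3.png'); P=ptsmap(f)
hsv=cv2.cvtColor(f['image'],cv2.COLOR_RGB2HSV).astype(int)
z=P[...,2]
m=(z>.071)&(z<.09)&(P[...,1]>.12); q=P[m]; 
if len(q)>50:
  c=cv2.minAreaRect((q[:,:2]*1000).astype(np.float32)); print('handle',len(q),c,cv2.boxPoints(c).round().tolist(),np.percentile(q[:,2],[5,50,95]))
m=(hsv[...,0]<18)&(hsv[...,1]>130)&(hsv[...,2]>60)&(z>.028)&(z<.045); q=P[m]; c=cv2.minAreaRect((q[:,:2]*1000).astype(np.float32)); print(len(q),c,cv2.boxPoints(c).round().tolist())
E
```

```text
clock: 9.55
tcp_pos: [0.4303, 0.0728, 0.0102]
orientation: [-2.353, -2.082, -0.0]
contact_force: [-0.8, 0.1, 0.0]
grip_width: 0.0852
gripper_force: 0.0
clock: 10.45
tcp_pos: [0.4311, 0.0728, 0.1517]
orientation: [2.352, 2.08, 0.003]
contact_force: [-0.0, -0.4, -0.4]
grip_width: 0.0851
gripper_force: 0.0
{'clock': 10.45, 'joints': [0.2868, 0.2573, -0.6714, 2.1454, 0.2233, 0.8028, -0.6473], 'tcp_pos': [0.4311, 0.0728, 0.1517], 'orientation': [2.3521, 2.0796, 0.0035], 'contact_force': [-0.0128, -0.4107, -0.4331], 'moment': [0.0377, -0.0097, -0.073], 'gripper_force': 0.0, 'grip_width': 0.0851}
handle 2691 ((442.85382080078125, 173.0040283203125), (41.72016525268555, 17.94283103942871), 83.50157928466797) [[432.0, 153.0], [449.0, 151.0], [454.0, 193.0], [436.0, 195.0]] [0.07850425 0.08139154 0.08274988]
843 ((503.4595947265625, 86.41699981689453), (219.84982299804688, 106.09599304199219), 1.587734341621399) [[392.0, 136.0], [395.0, 30.0], [615.0, 36.0], [612.0, 142.0]]
```

View pics/w3.png

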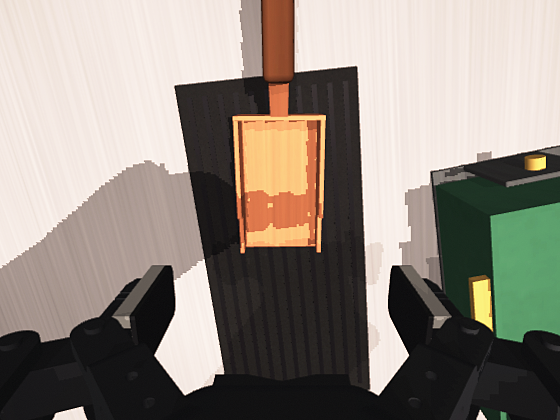

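The wrist view shows the scoop level on the mat, with the pan at (280,182), the neck, and the handle starting at row 80. It stands free of the fingers. Now the handle grasp.

```bash

python3 -m crank '[[0.9,0,0,0,0,0.01],[0.9,0,0,0,0,0],[0.9,0,0,0,0,0],[0.9,-0.05,0,0,0,0],[0.9,0,0,0,0,0],[0.9,0,0.3,0,0,0],[0.1,0,0.9,0,0,0],[0,0,1,0,0,0],[0,0,1,0,0,0],[0,0,1,0,0,0],[0,0,0.9,0,0,0],[0,0,0.1,0,0,0]]'
python3 -m crank '[[0,0,0,0,0,0],[0,0,0,0,0,0],[0,0,0,0,0,0],[0,0,0,0,0,0],[0,0,0,0,0,0],[0,0,0,0,0,0]]' 0 110
python3 - <<'E'
from h import *
obs()
E
```

```text
clock: 11.7
tcp_pos: [0.441, 0.1809, 0.0435]
orientation: [-2.359, -2.072, 0.009]
contact_force: [0.4, 0.5, 0.3]
grip_width: 0.0853
gripper_force: 0.0
clock: 12.3
tcp_pos: [0.4439, 0.182, 0.0469]
orientation: [2.361, 2.072, 0.001]
contact_force: [-0.3, 0.0, 5.5]
grip_width: 0.0166
gripper_force: 107.1
{'clock': 12.3, 'joints': [-0.0395, 0.5026, -0.5833, 2.1255, 0.4632, 0.6371, -1.0757], 'tcp_pos': [0.4439, 0.182, 0.0469], 'orientation': [2.361, 2.0715, 0.0015], 'contact_force': [-0.3099, 0.0341, 5.4843], 'moment': [-0.281, 0.1652, -0.0221], 'gripper_force': 107.0864, 'grip_width': 0.0166}
```

```bash

python3 -m crank '[[0,0,-0.2,0,0,0],[0,0,-0.6,0,0,0],[0,0,-1,0,0,0],[0,0,-1,0,0,0],[0,0,-1,0,0,0],[0,0,-1,0,0,0],[0,0,-1,0,0,0],[0,0,-0.6,0,0,0],[0,0,-0.1,0,0,0]]'
python3 -m crank '[[-0.5,0,0,0,0,0],[-0.9,0.17,0,0,0,0],[-1,0.17,0,0,0,0],[-1,0.17,0,0,0,0],[-1,0.17,0,0,0,0],[-1,0.17,0,0,0,0],[-1,0.17,0,0,0,0],[-1,0.17,0,0,0,0],[-1,0.17,0,0,0,0],[-1,0.17,0,0,0,0],[-1,0.17,0,0,0,0],[-1,0.17,0,0,0,0]]'
python3 -m crank '[[-1,0.1,0,0,0,-0.08],[-0.9,0,0,0,0,-0.15],[-0.5,0,0,0,0,-0.17],[0,0,0,0,0,-0.17],[0,0,0,0,0,-0.17],[0,0,0,0,0,-0.17],[0,0,0,0,0,-0.17],[0,0,0,0,0,-0.17]]'
python3 - <<'E'
from h import *
obs(); go([.382,-.372,.14],Rdown(187))
E
```

```text
clock: 13.2
tcp_pos: [0.444, 0.1822, 0.1778]
orientation: [2.361, 2.071, 0.004]
contact_force: [-0.5, 0.2, -2.2]
grip_width: 0.0166
gripper_force: 107.6
clock: 14.4
tcp_pos: [0.4493, -0.0506, 0.175]
orientation: [-2.36, -2.07, 0.003]
contact_force: [0.5, 0.1, -2.2]
grip_width: 0.0165
gripper_force: 107.5
clock: 15.2
tcp_pos: [0.4477, -0.0976, 0.1749]
orientation: [-1.097, -2.94, 0.001]
contact_force: [0.0, 1.0, -3.3]
grip_width: 0.0164
gripper_force: 107.4
{'clock': 15.2, 'joints': [0.7323, 0.2742, -0.7454, 2.0718, 0.2392, 0.8836, 0.7082], 'tcp_pos': [0.4477, -0.0976, 0.1749], 'orientation': [-1.0971, -2.9402, 0.0011], 'contact_force': [0.0436, 0.9897, -3.319], 'moment': [0.1345, 0.1352, 0.0446], 'gripper_force': 107.3983, 'grip_width': 0.0164}
turn units [-1.000e-03 -5.000e-03 -1.065e+00] shift units(after turn) [  4.93 -13.21   1.74]
```

```bash

python3 -m crank '[[0,0,0,0,0,-0.152],[0,0,0,0,0,-0.152],[0,0,0,0,0,-0.152],[0,0,0,0,0,-0.152],[0,0,0,0,0,-0.152],[0,0,0,0,0,-0.152],[0.1,-0.4,0,0,0,-0.152],[0.38,-1,0.13,0,0,0],[0.38,-1,0.13,0,0,0],[0.38,-1,0.13,0,0,0],[0.38,-1,0.13,0,0,0],[0.38,-1,0.13,0,0,0]]'
python3 -m crank '[[0.38,-1,0.13,0,0,0],[0.38,-1,0.13,0,0,0],[0.38,-1,0.13,0,0,0],[0.38,-1,0.13,0,0,0],[0.38,-1,0.13,0,0,0],[0.38,-1,0.13,0,0,0],[0.38,-1,0.13,0,0,0],[0.2,-0.6,0.1,0,0,0],[0,0,0,0,0,0]]'
python3 - <<'E'
from h import *
obs(); go([.382,-.372,.14],Rdown(187))
f=grab('top'); P=ptsmap(f); im=f['image']
cv2.imwrite('pics/t3.png',cv2.resize(im[140:290,310:460],None,fx=4,fy=4,interpolation=cv2.INTER_CUBIC)[...,::-1])
E
```

```text
clock: 16.4
tcp_pos: [0.4191, -0.2099, 0.1618]
orientation: [0.182, -3.133, -0.002]
contact_force: [-0.4, 0.2, -3.7]
grip_width: 0.0167
gripper_force: 107.6
clock: 17.3
tcp_pos: [0.3802, -0.3679, 0.1417]
orientation: [0.177, -3.134, -0.002]
contact_force: [-0.3, 0.3, -2.0]
grip_width: 0.0166
gripper_force: 107.6
{'clock': 17.3, 'joints': [1.259, 0.4543, -0.7606, 1.947, 0.3975, 0.8972, 1.9783], 'tcp_pos': [0.3802, -0.3679, 0.1417], 'orientation': [0.1773, -3.1345, -0.0022], 'contact_force': [-0.2686, 0.3219, -2.0341], 'moment': [-0.0418, 0.23, -0.0152], 'gripper_force': 107.575, 'grip_width': 0.0166}
turn units [ 0.002 -0.003 -0.012] shift units(after turn) [-0.07 -0.22  0.09]
```

View pics/t3.png

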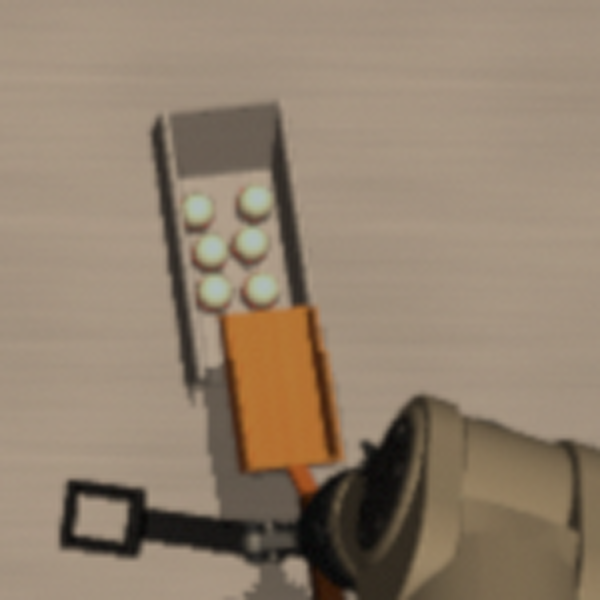

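The top crop shows the empty level scoop above the tray mouth, with the lip at (270,312) and the six stoppers ahead of it. I'll measure the pan against the tray axis.

```bash
cat > meas.py <<'E'
from h import *
TO=np.array([.5807,-.3476]); TA=np.radians(6.9); TX=np.array([np.cos(TA),np.sin(TA)]); TY=np.array([-TX[1],TX[0]])
def tray(p): d=np.asarray(p)[...,:2]-TO; return np.stack([d@TX,d@TY],-1)*1000
def pan(f):
    P=ptsmap(f); h=cv2.cvtColor(f['image'],cv2.COLOR_RGB2HSV).astype(int)
    m=(h[...,0]<18)&(h[...,1]>130)&(h[...,2]>110)&(P[...,1]<-.28)&(P[...,0]>.42)
    n,l,st,ce=cv2.connectedComponentsWithStats(m.astype(np.uint8)); k=1+st[1:,4].argmax(); q=P[l==k]
    c=cv2.minAreaRect((tray(q)).astype(np.float32)); print('pan in tray frame',np.round(c[0],1),np.round(c[1],1),round(c[2],1),cv2.boxPoints(c).round().tolist(),'z',np.percentile(q[:,2],[5,50,95]).round(3))
def scoop_in_tray():
    o=status.get_obs(); Rt=R.from_rotvec(o['orientation']); 
    for n,s in (('lip',[.055,0,0]),('back',[-.055,0,0])):
        d=np.array([s[0]+.105,s[1],s[2]-.043]); d=d*[-1,1,-1]; p=o['tcp_pos']+Rt.apply(d); print(n,tray(p).round(1),'z',round(p[2]*1000,1))
    x=-Rt.as_matrix()[:,0]; print('heading',np.degrees(np.arctan2(x[1],x[0])).round(2),'nose-down deg',np.degrees(-np.arcsin(x[2])).round(2),'roll',np.degrees(np.arcsin(Rt.as_matrix()[2,1])).round(2))
E
python3 - <<'E'
from meas import *
f=grab('top'); pan(f); scoop_in_tray()
P=ptsmap(f); m=(P[...,2]>.045)&(P[...,2]<.062); m[:, :340]=0;m[:,392:]=0;m[:155]=0;m[250:]=0
q=tray(P[m]); print('walls', [ (round(float(np.median(q[(q[:,1]*s>0)&(abs(q[:,0]-a)<15)][:,1])),1)) for s in(1,-1) for a in(-50,0,50) if ((q[:,1]*s>0)&(abs(q[:,0]-a)<15)).sum()>3])
h=cv2.cvtColor(f['image'],cv2.COLOR_RGB2HSV).astype(int); m=((h[...,1]<60)&(h[...,2]>140)&(P[...,2]>.018)&(P[...,2]<.035)).astype(np.uint8); m[:, :345]=0;m[:,392:]=0;m[:175]=0;m[235:]=0
n,l,st,ce=cv2.connectedComponentsWithStats(m)
for i in range(1,n):
    if st[i,4]>8: print(tray(P[l==i].mean(0)).round(0),st[i,4])
E
```

```text
pan in tray frame [-90.5   5. ] [ 76.2 136.5] 81.6 [[-164.0, -23.0], [-29.0, -43.0], [-17.0, 33.0], [-152.0, 53.0]] z [0.096 0.101 0.132]
lip [-39.5   5.7] z 99.5
back [-149.5    6.1] z 99.5
heading 6.69 nose-down deg 0.03 roll 0.09
walls [43.8, 43.5, 43.6, -42.1, -42.3]
[ 51. -22.] 36
[49. 22.] 40
[ 20. -14.] 35
[18. 16.] 36
[-13.  17.] 39
[-15. -18.] 39
```

```bash

python3 -m crank '[[0,-0.13,0,0,0.09,0],[0,-0.13,0,0,0.09,0.006],[0,0,0,0,0,0],[-0.14,0,0.99,0,0,0],[-0.14,0,0.99,0,0,0],[-0.14,0,0.95,0,0,0],[-0.05,0,0.35,0,0,0],[0,0,0,0,0,0]]'
python3 -c "
from meas import *
scoop_in_tray(); obs()"
```

```text
clock: 18.2
tcp_pos: [0.3822, -0.3706, 0.0762]
orientation: [0.169, -2.995, 0.01]
contact_force: [0.0, -0.0, -2.6]
grip_width: 0.0166
gripper_force: 107.8
lip [-47.5  -0.1] z 11.0
back [-156.4    0.7] z 26.6
heading 6.45 nose-down deg 8.12 roll 0.07
{'clock': 18.2, 'joints': [1.1057, 0.5873, -0.6643, 1.9172, 0.541, 0.9422, 1.824], 'tcp_pos': [0.3822, -0.3706, 0.0762], 'orientation': [0.1687, -2.9953, 0.01], 'contact_force': [0.031, -0.0319, -2.569], 'moment': [0.0228, -0.0306, -0.0443], 'gripper_force': 107.7903, 'grip_width': 0.0166}
```

```bash

python3 -m crank '[[-0.03,0,0.2,0,0,0.01],[-0.02,0,0.1,0,0,0],[0,0,0,0,0,0]]'
python3 -m crank '[[0,0,0.05,0,0,0],[0,0,0,0,0,0]]'
python3 -c "
from meas import *
scoop_in_tray()"
```

```text
clock: 18.5
tcp_pos: [0.3832, -0.3718, 0.0711]
orientation: [0.155, -2.997, 0.014]
contact_force: [0.5, 1.1, -3.6]
grip_width: 0.0166
gripper_force: 107.9
clock: 18.7
tcp_pos: [0.3829, -0.3717, 0.0699]
orientation: [0.155, -2.997, 0.014]
contact_force: [0.3, 0.1, -3.1]
grip_width: 0.017
gripper_force: 107.9
lip [-46.9  -2.8] z 4.9
back [-155.8   -1. ] z 20.3
heading 5.93 nose-down deg 8.08 roll -0.11
```

```bash

python3 -m crank '[[0,0.02,0.05,0,0,-0.022],[0,0,0.05,0,0,0],[0,0,0,0,0,0]]'
python3 -c "
from meas import *
scoop_in_tray()"
```

```text
clock: 19.0
tcp_pos: [0.3826, -0.3712, 0.0679]
orientation: [0.182, -2.995, 0.012]
contact_force: [-0.1, 1.2, 0.0]
grip_width: 0.0168
gripper_force: 108.1
lip [-47.1   0.6] z 2.8
back [-156.     0.5] z 18.3
heading 6.95 nose-down deg 8.09 roll 0.05
```

```bash

python3 -m crank '[[-0.3,0,-0.042,0,0,0],[-0.3,0,-0.042,0,0,0],[-0.3,0,-0.042,0,0,0],[-0.3,0,-0.042,0,0,0],[-0.3,0,-0.042,0,0,0],[-0.3,0,-0.042,0,0,0],[0,0,0,0,0,0]]'
python3 -c "
from meas import *
scoop_in_tray()"
python3 -m crank '[[-0.3,0,-0.042,0,0,0],[-0.3,0,-0.042,0,0,0],[-0.3,0,-0.042,0,0,0],[-0.3,0,-0.042,0,0,0],[-0.3,0,-0.042,0,0,0],[-0.3,0,-0.042,0,0,0],[0,0,0,0,0,0]]'
python3 -c "
from meas import *
scoop_in_tray()
f=grab('top'); cv2.imwrite('pics/t4.png',cv2.resize(f['image'][140:290,310:460],None,fx=4,fy=4,interpolation=cv2.INTER_CUBIC)[...,::-1])"
```

```text
clock: 19.7
tcp_pos: [0.4201, -0.3665, 0.0677]
orientation: [0.183, -2.997, 0.012]
contact_force: [0.6, -0.3, -2.2]
grip_width: 0.0165
gripper_force: 108.1
lip [-9.2  0.8] z 2.9
back [-118.2    0.6] z 18.2
heading 6.99 nose-down deg 8.0 roll 0.05
clock: 20.4
tcp_pos: [0.4563, -0.362, 0.0677]
orientation: [0.183, -2.997, 0.012]
contact_force: [1.0, -1.0, -1.0]
grip_width: 0.0167
gripper_force: 108.1
lip [27.3  0.9] z 2.9
back [-81.6   0.7] z 18.1
heading 6.99 nose-down deg 7.98 roll 0.05
```

View pics/t4.png

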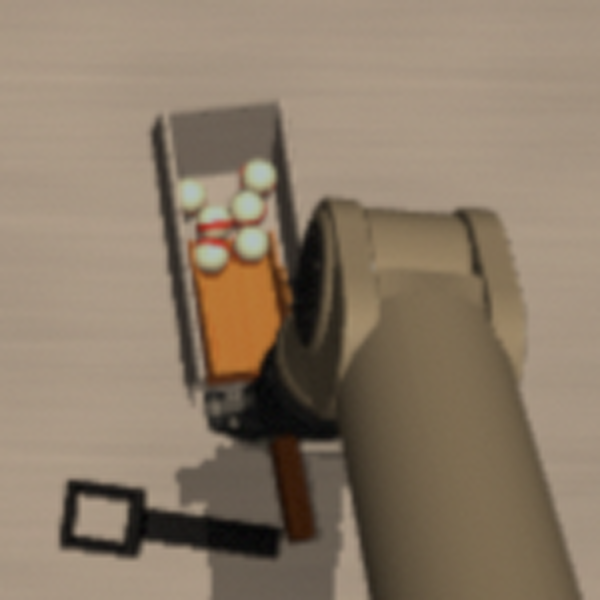

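Two stoppers are already in the pan, at (212,255) and (252,243), two more are at the lip and two are ahead. I keep pushing to the far slope.

```bash

cat >> meas.py <<'E'
def stops(f):
    P=ptsmap(f); h=cv2.cvtColor(f['image'],cv2.COLOR_RGB2HSV).astype(int)
    m=((h[...,1]<70)&(h[...,2]>150)&(P[...,2]>.015)&(P[...,2]<.3)).astype(np.uint8); m[:, :340]=0;m[:,395:]=0;m[:150]=0;m[250:]=0
    n,l,st,ce=cv2.connectedComponentsWithStats(m)
    for i in range(1,n):
        if st[i,4]>5: print('stop',tray(P[l==i].mean(0)).round(0),'z',np.median(P[l==i][:,2]).round(3),st[i,4],ce[i].round())
E
python3 -m crank '[[-0.28,0,-0.04,0,0,0],[-0.28,0,-0.04,0,0,0],[-0.28,0,-0.04,0,0,0],[-0.28,0,-0.04,0,0,0],[-0.28,0,-0.04,0,0,0],[-0.28,0,-0.04,0,0,0],[-0.28,0,-0.04,0,0,0],[-0.25,0,-0.04,0,0,0],[0,0,0,0,0,0]]'
python3 -c "
from meas import *
scoop_in_tray(); f=grab('top'); stops(f); save(f,'t5.png')"
```

```text
clock: 21.35
tcp_pos: [0.4888, -0.3595, 0.0668]
orientation: [0.174, -2.974, 0.012]
contact_force: [-29.4, -1.0, 17.2]
grip_width: 0.0166
gripper_force: 110.5
lip [58.3 -1.2] z -1.5
back [-50.3  -0.8] z 16.3
heading 6.7 nose-down deg 9.33 roll 0.1
stop [ 95. -43.] z 0.056 16 [381. 172.]
stop [68. 32.] z 0.029 45 [356. 185.]
stop [ 59. -20.] z 0.029 83 [373. 186.]
stop [53. 10.] z 0.03 28 [363. 189.]
stop [31. 17.] z 0.034 8 [362. 196.]
stop [ 20. -14.] z 0.034 42 [373. 199.]
stop [17. 16.] z 0.032 11 [363. 201.]
```

```bash

python3 -m crank '[[0.25,0,0.03,0,0,0],[0.2,0,0.02,0,-0.02,0],[0.05,0,-0.03,0,-0.05,0],[0.05,0,-0.03,0,-0.06,0],[0.04,0,-0.03,0,-0.06,0],[0.04,0,0,0,-0.06,0],[0.04,0,0,0,-0.06,0],[0.02,0,0,0,-0.06,0],[0,0,0,0,-0.06,0],[0,0,0,0,-0.06,0],[0,0,0,0,-0.06,0],[0,0,0,0,-0.06,0]]'
python3 -c "
from meas import *
scoop_in_tray(); f=grab('top'); stops(f); save(f,'t6.png')"
```

```text
clock: 22.6
tcp_pos: [0.4858, -0.3582, 0.0698]
orientation: [-0.17, 2.797, 0.031]
contact_force: [-0.8, -0.7, -3.2]
grip_width: 0.0167
gripper_force: 108.0
lip [69.7  1. ] z 82.6
back [-34.   1.] z 45.9
heading 6.94 nose-down deg -19.47 roll 0.08
stop [ 89. -44.] z 0.056 18 [382. 174.]
stop [53. 42.] z 0.056 18 [354. 188.]
stop [41.  2.] z 0.102 25 [372. 188.]
stop [ 44. -44.] z 0.054 6 [384. 188.]
stop [ 24. -13.] z 0.093 23 [377. 194.]
stop [ 5. 18.] z 0.09 27 [367. 202.]
stop [-34. -44.] z 0.057 34 [388. 215.]
stop [-26. -10.] z 0.078 15 [378. 212.]
```

```bash

python3 -c "
from meas import *
go([.486,-.358,.185]); go([.482,-.041,.185])"
```

```text
turn units [0. 0. 0.] shift units(after turn) [-2.05  0.04 -5.45]
turn units [0. 0. 0.] shift units(after turn) [-3.63 15.8  -4.85]
```

```bash

python3 -m crank '[[-0.07,0,-0.2,0,0,0],[-0.15,0,-0.4,0,0,0],[-0.23,0,-0.6,0,0,0],[-0.3,0,-0.8,0,0,0],[-0.3,0,-0.8,0,0,0],[-0.3,0,-0.8,0,0,0],[-0.3,0.1,-0.8,0,0,0],[-0.23,0.3,-0.6,0,0,0],[-0.17,0.5,-0.45,0,0,0],[-0.07,0.7,0.05,0,0,0],[-0.1,0.85,0.04,0,0,0],[-0.1,0.85,0.04,0,0,0]]'
python3 -m crank '[[-0.1,0.85,0.04,0,0,0],[-0.1,0.85,0.04,0,0,0],[-0.1,0.85,0.04,0,0,0],[-0.1,0.85,0.04,0,0,0],[-0.1,0.85,0.04,0,0,0],[-0.1,0.85,0.04,0,0,0],[-0.1,0.85,0.04,0,0,0],[-0.1,0.85,0.04,0,0,0],[-0.1,0.85,0.04,0,0,0],[-0.1,0.85,0.04,0,0,0],[-0.1,0.85,0.04,0,0,0],[-0.1,0.85,0.04,0,0,0]]'
python3 -c "
from meas import *
go([.482,-.041,.185])"
```

```text
clock: 23.85
tcp_pos: [0.4852, -0.2899, 0.1849]
orientation: [-0.171, 2.801, 0.032]
contact_force: [-0.4, -0.1, -4.2]
grip_width: 0.017
gripper_force: 108.0
clock: 25.05
tcp_pos: [0.4867, -0.0851, 0.1849]
orientation: [-0.17, 2.799, 0.03]
contact_force: [0.4, 0.9, -3.4]
grip_width: 0.0165
gripper_force: 108.0
turn units [0. 0. 0.] shift units(after turn) [-0.03  2.22  0.01]
```

```bash

python3 -m crank '[[0,0.8,0,0,0,0],[0,0.6,0,0,0,0],[0,0.4,0,0,0,0],[0,0.2,0,0,0,0],[0,0.07,0,0,0,0],[0,0,0,0,0,0],[0,0,0,0,0.08,0],[0,0,0,0,0.1,0],[0,0,0,0,0.1,0],[0,0,0,0,0.1,0],[0,0,0,0,0,0]]'
python3 - <<'E'
from meas import *
obs(); scoop_in_tray(); f=grab('top'); save(f,'t7.png'); P=ptsmap(f)
h=cv2.cvtColor(f['image'],cv2.COLOR_RGB2HSV).astype(int)
m=((h[...,1]<70)&(h[...,2]>150)&(P[...,2]>.08)&(P[...,2]<.3)).astype(np.uint8)
n,l,st,ce=cv2.connectedComponentsWithStats(m)
for i in range(1,n):
    p=P[l==i].mean(0)
    if st[i,4]>5 and abs(p[1])<.15: print(p.round(3),st[i,4],ce[i].round())
m=((h[...,0]<18)&(h[...,1]>130)&(h[...,2]>80)&(P[...,2]>.09)&(abs(P[...,1])<.15)&(P[...,0]>.5)); q=P[m]; c=cv2.minAreaRect((q[:,:2]*1000).astype(np.float32)); print(cv2.boxPoints(c).round().tolist())
E
```

```text
clock: 26.15
tcp_pos: [0.4843, -0.0455, 0.185]
orientation: [-0.186, 3.096, 0.009]
contact_force: [0.5, -0.3, -3.3]
grip_width: 0.0163
gripper_force: 108.1
{'clock': 26.15, 'joints': [0.8076, 0.354, -0.9887, 2.0224, 0.3724, 0.9108, 1.3166], 'tcp_pos': [0.4843, -0.0455, 0.185], 'orientation': [-0.1859, 3.0955, 0.0088], 'contact_force': [0.4959, -0.2549, -3.3085], 'moment': [0.05, 0.2302, 0.0021], 'gripper_force': 108.1358, 'grip_width': 0.0163}
lip [102.2 311.6] z 148.5
back [ -7.7 311.6] z 144.1
heading 6.87 nose-down deg -2.34 roll 0.19
[[505.0, -13.0], [513.0, -73.0], [647.0, -55.0], [639.0, 5.0]]
```

```bash

python3 - <<'E'
from meas import *
im=cv2.imread('pics/t7.png'); a=im[150:260,210:320]; b=im[150:260,325:435]
cv2.imwrite('pics/ab.png',cv2.resize(np.hstack([a,b]),None,fx=3.6,fy=3.6,interpolation=cv2.INTER_CUBIC))
E
```

```text
(no output)
```

View pics/ab.png

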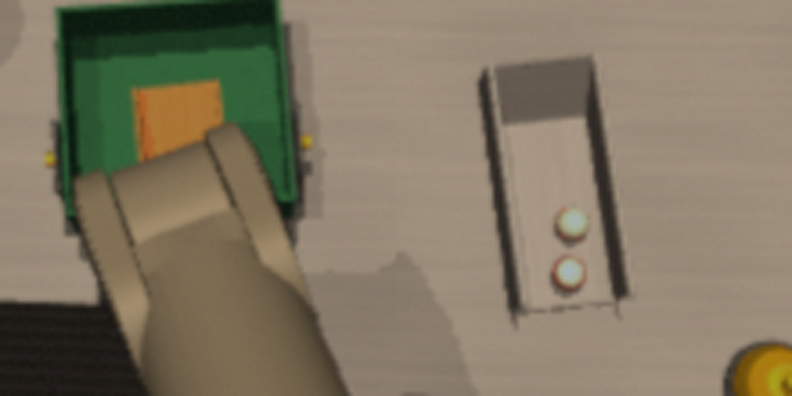

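Two stoppers remain in the tray, at (571,223) and (568,272) in the crop, so four are in the scoop. The pan is over the middle of the bin, with its front at (178,90). Now I pour.

```bash

python3 -m crank '[[0,0,0,0,0.08,0],[0,0,0,0,0.08,0],[0,0,0,0,0.08,0],[0,0,0,0,0.08,0],[0,0,0,0,0.08,0],[-0.1,0,-0.03,0,0.08,0],[-0.34,0,-0.15,0,0.08,0],[-0.33,0,-0.17,0,0.08,0],[-0.32,0,-0.19,0,0.08,0],[-0.31,0,-0.21,0,0.08,0],[-0.3,0,-0.23,0,0.08,0],[-0.29,0,-0.25,0,0.08,0]]'
python3 -c "
from meas import *
scoop_in_tray(); obs()"
```

```text
clock: 27.4
tcp_pos: [0.5292, -0.0405, 0.1876]
orientation: [0.145, -2.425, 0.052]
contact_force: [-0.3, -0.2, -1.7]
grip_width: 0.0166
gripper_force: 110.1
lip [ 78.7 311.2] z 50.4
back [ -4.5 311.2] z 122.4
heading 6.9 nose-down deg 40.85 roll 0.09
{'clock': 27.4, 'joints': [0.4005, 0.8302, -0.7772, 1.4299, 0.3718, 1.805, 1.242], 'tcp_pos': [0.5292, -0.0405, 0.1876], 'orientation': [0.1453, -2.425, 0.052], 'contact_force': [-0.3115, -0.1748, -1.6608], 'moment': [0.1005, -1.0412, 0.0112], 'gripper_force': 110.0819, 'grip_width': 0.0166}
```

```bash

python3 -m crank '[[0,0,0,0,0,0],[0,0,0,0,0,0],[0,0,0,0,0,0],[0,0,0,0,0,0]]'
cat >> meas.py <<'E'
def white(f,x=(.4,.8),y=(-.2,.15),z=(.012,.3)):
    P=ptsmap(f); h=cv2.cvtColor(f['image'],cv2.COLOR_RGB2HSV).astype(int)
    m=((h[...,1]<80)&(h[...,2]>120)).astype(np.uint8)
    for i,k in enumerate((x,y,z)): m&=((P[...,i]>k[0])&(P[...,i]<k[1])).astype(np.uint8)
    n,l,st,ce=cv2.connectedComponentsWithStats(m)
    for i in range(1,n):
        if st[i,4]>7: print(np.median(P[l==i],0).round(3),st[i,4],ce[i].round())
E
python3 - <<'E'
from meas import *
obs()
for n in ('top','side','wrist'):
    f=grab(n); print(n); white(f); save(f,'p_'+n+'.png')
E
```

```text
clock: 27.8
tcp_pos: [0.5283, -0.0403, 0.1887]
orientation: [0.147, -2.425, 0.054]
contact_force: [-0.8, -1.0, -2.8]
grip_width: 0.0167
gripper_force: 110.0
{'clock': 27.8, 'joints': [0.401, 0.8277, -0.7785, 1.4323, 0.372, 1.8052, 1.2416], 'tcp_pos': [0.5283, -0.0403, 0.1887], 'orientation': [0.1466, -2.4253, 0.0538], 'contact_force': [-0.8321, -1.0315, -2.8101], 'moment': [0.1342, -0.979, -0.031], 'gripper_force': 110.0472, 'grip_width': 0.0167}
top
side
[ 0.705 -0.001  0.035] 87 [226. 228.]
wrist
[ 0.488 -0.049  0.264] 16 [270.  66.]
[ 0.497 -0.036  0.256] 26 [309. 114.]
[ 0.502 -0.035  0.251] 17 [309. 136.]
[ 0.527 -0.053  0.202] 14 [253. 253.]
[ 0.536 -0.028  0.216] 617 [316. 275.]
[ 0.543 -0.051  0.22 ] 377 [246. 282.]
[ 0.554 -0.072  0.232] 13 [169. 302.]
[0.546 0.001 0.233] 11 [412. 306.]
[0.548 0.003 0.236] 9 [423. 313.]
[0.553 0.008 0.242] 16 [452. 330.]
[0.558 0.014 0.248] 9 [487. 351.]
[0.557 0.054 0.089] 11 [422. 370.]
[0.558 0.061 0.088] 9 [433. 373.]
```

```bash

python3 -m crank '[[0,0,-0.3,0,-0.1,0],[0.1,0,-0.3,0,-0.1,0],[0.2,0,-0.3,0,-0.1,0],[0.3,0,-0.3,0,-0.1,0],[0.4,0,-0.3,0,-0.1,0],[0.5,0,-0.2,0,-0.1,0],[0.6,0,-0.1,0,-0.1,0],[0.7,0,0,0,-0.1,0],[0.7,0,0,0,-0.1,0],[0.8,0,0,0,0,0],[0.8,0,0,0,0,0],[0,0,0,0,0,0]]'
python3 - <<'E'
from meas import *
obs(); scoop_in_tray()
for n in ('top','side'):
    f=grab(n); print(n); white(f); save(f,'q_'+n+'.png')
E
```

```text
clock: 29.15
tcp_pos: [0.4453, -0.0503, 0.2378]
orientation: [0.188, -3.125, 0.004]
contact_force: [0.3, -1.3, -2.9]
grip_width: 0.0164
gripper_force: 110.0
{'clock': 29.15, 'joints': [0.9099, 0.2309, -1.0449, 2.0068, 0.2337, 1.0406, 1.4458], 'tcp_pos': [0.4453, -0.0503, 0.2378], 'orientation': [0.1881, -3.1252, 0.004], 'contact_force': [0.2823, -1.3298, -2.9189], 'moment': [-0.0393, 0.2406, -0.0049], 'gripper_force': 109.9737, 'grip_width': 0.0164}
lip [ 60.9 311.3] z 193.1
back [-49.1 311.3] z 194.3
heading 6.89 nose-down deg 0.62 roll -0.11
top
[ 0.695 -0.003  0.035] 89 [253. 166.]
[ 0.715 -0.029  0.036] 34 [262. 160.]
[ 0.714 -0.088  0.035] 16 [282. 161.]
side
[ 0.606 -0.057  0.212] 8 [258. 182.]
[ 0.712 -0.082  0.036] 9 [233. 213.]
[ 0.705 -0.     0.035] 90 [226. 228.]
```

Four stoppers are in the bin: a double blob of 89 px and two single ones, all at z≈0.035. Now I lay the scoop back on the mat.

```bash

python3 -m crank '[[0,0,0,0,0,0.08],[0,0,0,0,0,0.17],[0,0,0,0,0,0.17],[0,0,0,0,0,0.17],[0,0,0,0,0,0.17],[0,0,0,0,0,0.17],[0,0,0,0,0,0.17],[0,0,0,0,0,0.17],[0,0,0,0,0,0.17],[0,0,0,0,0,0.17],[0,0,0,0,0,0.17],[0,0,0,0,0,0.17]]'
python3 -m crank '[[0,0,0,0,0,0.17],[0,0,0,0,0,0.17],[0,0,0,0,0,0.08],[0,0,0,0,0,0]]'
python3 - <<'E'
from meas import *
go([.439,.124,.1],Rdown(83)); scoop_in_tray()
E
```

```text
clock: 30.45
tcp_pos: [0.4492, -0.049, 0.2381]
orientation: [-2.038, -2.383, 0.006]
contact_force: [-0.2, 0.1, -3.3]
grip_width: 0.0166
gripper_force: 110.1
clock: 30.85
tcp_pos: [0.4491, -0.049, 0.2381]
orientation: [-2.397, -2.022, 0.008]
contact_force: [0.7, 0.6, -2.0]
grip_width: 0.0167
gripper_force: 110.0
turn units [-0.009  0.001 -0.06 ] shift units(after turn) [ 8.53 -1.55  6.9 ]
lip [-140.8  158.9] z 195.2
back [-109.4  264.4] z 195.1
heading -99.69 nose-down deg -0.03 roll -0.42
```

```bash

python3 -m crank '[[0.5,-0.1,0.3,-0.009,0,-0.06],[1,-0.18,0.8,0,0,0],[1,-0.18,0.8,0,0,0],[1,-0.18,0.8,0,0,0],[1,-0.18,0.8,0,0,0],[1,-0.18,0.8,0,0,0],[1,-0.18,0.8,0,0,0],[1,-0.18,0.8,0,0,0],[0.7,-0.18,0.7,0,0,0],[0.3,-0.1,0.7,0,0,0],[0,0,0.3,0,0,0],[0,0,0,0,0,0]]'
python3 - <<'E'
from meas import *
go([.439,.124,.052],Rdown(83)); scoop_in_tray()
f=grab('top'); P=ptsmap(f); save(f,'u.png'); print('in pan?'); white(f,x=(.35,.5),y=(-.08,.1),z=(.015,.15))
E
```

```text
clock: 32.05
tcp_pos: [0.436, 0.1232, 0.0851]
orientation: [-2.35, -2.084, 0.004]
contact_force: [0.5, -0.3, -2.1]
grip_width: 0.0168
gripper_force: 109.9
turn units [-0.003  0.002  0.003] shift units(after turn) [0.06 0.14 1.66]
lip [-125.2  329.3] z 42.3
back [-99.1 436.2] z 42.2
heading -96.86 nose-down deg -0.07 roll -0.14
in pan?
```

```bash

python3 -m crank '[[0,0.1,0.6,0,0,0],[0,0,0.6,0,0,0],[0,0,0.4,0,0,0],[0,0,0.1,0,0,0],[0,0,0,0,0,0]]'
python3 -m crank '[[0,0,0.1,0,0,0],[0,0,0,0,0,0]]'
python3 -m crank '[[0,0,0.08,0,0,0],[0,0,0,0,0,0]]'
```

```text
clock: 32.6
tcp_pos: [0.4382, 0.1225, 0.0514]
orientation: [-2.353, -2.081, 0.004]
contact_force: [0.9, 0.8, -3.1]
grip_width: 0.0168
gripper_force: 109.9
clock: 32.8
tcp_pos: [0.4388, 0.1227, 0.05]
orientation: [2.353, 2.081, -0.002]
contact_force: [-0.2, 0.2, -3.0]
grip_width: 0.0164
gripper_force: 109.9
clock: 33.0
tcp_pos: [0.4387, 0.1225, 0.0483]
orientation: [2.353, 2.081, -0.002]
contact_force: [1.2, -0.0, -2.8]
grip_width: 0.0165
gripper_force: 109.9
```

```bash

python3 -m crank '[[0,0,0.06,0,0,0],[0,0,0,0,0,0]]'
python3 -m crank '[[0,0,0.05,0,0,0],[0,0,0,0,0,0]]'
```

```text
clock: 33.2
tcp_pos: [0.4386, 0.1225, 0.047]
orientation: [2.353, 2.081, -0.002]
contact_force: [0.3, 0.1, -2.7]
grip_width: 0.0167
gripper_force: 109.9
clock: 33.4
tcp_pos: [0.4387, 0.1226, 0.0461]
orientation: [2.353, 2.081, -0.002]
contact_force: [-0.8, -0.1, -2.0]
grip_width: 0.0166
gripper_force: 110.3
```

```bash

python3 -m crank '[[0,0,0.06,0,0,0],[0,0,0,0,0,0]]'
python3 -m crank '[[0,0,0.04,0,0,0],[0,0,0,0,0,0],[0,0,0,0,0,0]]'
```

```text
clock: 33.6
tcp_pos: [0.4389, 0.1231, 0.0456]
orientation: [2.352, 2.081, -0.002]
contact_force: [-2.8, 1.6, 9.8]
grip_width: 0.0166
gripper_force: 112.1
clock: 33.9
tcp_pos: [0.439, 0.1234, 0.0454]
orientation: [2.352, 2.081, -0.001]
contact_force: [-4.0, 1.1, 15.2]
grip_width: 0.0166
gripper_force: 113.0
```

```bash

python3 -m crank '[[0,0,-0.06,0,0,0],[0,0,0,0,0,0]]'
python3 -m crank '[[0,0,0,0,0,0],[0,0,0,0,0,0],[0,0,0,0,0,0],[0,0,0,0,0,0],[0,0,0,0,0,0]]' 1
python3 -m crank '[[0,0,-0.5,0,0,0],[0,0,-1,0,0,0],[0,0,-1,0,0,0],[0,0,-1,0,0,0],[0,0,-1,0,0,0],[0,0,-1,0,0,0],[0,0,-0.8,0,0,0],[1,0,-0.5,0,0,0],[1,0,-0.5,0,0,0],[1,0,-0.5,0,0,0],[0.5,0,0,0,0,0],[0,0,0,0,0,0]]'
python3 - <<'E'
from meas import *
obs(); f=grab('top'); P=ptsmap(f); save(f,'v.png')
print('white mat'); white(f,x=(.35,.5),y=(-.08,.1),z=(.015,.15)); print('bin');white(f); print('tray'); stops(f)
h=cv2.cvtColor(f['image'],cv2.COLOR_RGB2HSV).astype(int); z=P[...,2]
def rect(n,m):
    q=P[m]
    if len(q)<5: print(n,len(q)); return
    c=cv2.minAreaRect((q[:,:2]*1000).astype(np.float32)); print(n,len(q),np.round(c[0]),np.round(c[1]),round(c[2],1),np.percentile(q[:,2],[5,50,95]).round(3))
def B(u0,u1,v0,v1): m=np.zeros(z.shape,bool); m[v0:v1,u0:u1]=1; return m
rect('pan',(h[...,0]<18)&(h[...,1]>130)&(h[...,2]>90)&B(190,310,225,290)&(z<.06))
rect('binrim',(h[...,0]>50)&(h[...,0]<90)&(h[...,1]>80)&(z>.08)&B(215,300,140,225))
rect('opener',(h[...,2]<60)&(z>.003)&(z<.03)&B(318,388,255,285))
rect('bell',(h[...,1]>150)&(z>.01)&B(410,450,240,275))
rect('steinA',(z>.115)&(z<.14)&B(110,160,135,190)); rect('steinB',(z>.115)&(z<.14)&B(160,210,120,172))
f=grab('wrist'); P=ptsmap(f);z=P[...,2]; h=cv2.cvtColor(f['image'],cv2.COLOR_RGB2HSV).astype(int)
rect('handle w',(z>.06)&(z<.09)&(h[...,0]<15)&(h[...,1]>100)); rect('pan w',(z>.0)&(z<.05)&(h[...,0]<18)&(h[...,1]>130)&(h[...,2]>60))
E
```

```text
clock: 34.1
tcp_pos: [0.4388, 0.123, 0.0458]
orientation: [2.353, 2.081, -0.001]
contact_force: [-3.0, 1.7, 6.7]
grip_width: 0.0168
gripper_force: 111.0
clock: 34.6
tcp_pos: [0.4386, 0.1225, 0.0452]
orientation: [2.353, 2.081, -0.002]
contact_force: [0.2, -0.1, 0.3]
grip_width: 0.0852
gripper_force: 0.0
clock: 35.8
tcp_pos: [0.4471, 0.1935, 0.2015]
orientation: [-2.351, -2.084, 0.001]
contact_force: [0.2, -1.0, -1.0]
grip_width: 0.085
gripper_force: 0.0
{'clock': 35.8, 'joints': [0.1857, 0.31, -0.8462, 1.9817, 0.2806, 0.97, -0.918], 'tcp_pos': [0.4471, 0.1935, 0.2015], 'orientation': [-2.3509, -2.084, 0.0008], 'contact_force': [0.2109, -1.0101, -0.9537], 'moment': [-0.0245, -0.0262, -0.0652], 'gripper_force': 0.0, 'grip_width': 0.085}
white mat
bin
[ 0.698 -0.003  0.035] 88 [253. 166.]
[ 0.714 -0.029  0.035] 34 [262. 160.]
[ 0.714 -0.089  0.033] 18 [282. 161.]
tray
stop [ 16. -44.] z 0.055 68 [385. 198.]
stop [-8. 42.] z 0.055 49 [357. 209.]
stop [-15. -13.] z 0.026 48 [374. 211.]
stop [-55.  -4.] z 0.027 38 [373. 225.]
pan 928 [429.  27.] [130.  68.] 83.4 [0.001 0.007 0.039]
binrim 359 [532. -31.] [400. 180.] 4.8 [0.082 0.087 0.094]
opener 415 [ 391. -298.] [156.  47.] 83.3 [0.005 0.01  0.014]
bell 415 [ 375. -319.] [ 65. 482.] 17.1 [0.018 0.036 0.057]
steinA 380 [688. 326.] [91. 91.] 73.9 [0.117 0.128 0.133]
steinB 358 [731. 195.] [92. 90.] 30.5 [0.117 0.128 0.133]
handle w 2938 [443. 148.] [109.  18.] 83.6 [0.078 0.081 0.083]
pan w 5231 [548.  23.] [326. 119.] 2.2 [0.006 0.007 0.038]
```

```bash
python3 -c "
from bench import r
print(r.hand_in())"
```

```text
the job is handed in; nothing more can be done
None
```

The job is handed in at about 36 s of the 72 s limit. Four of the six stoppers are in the bin, two remain in the tray, and the empty scoop lies level with its pan on the mat. The steins and opener measure as before and the bell was never approached; I got no verdict from the judge.

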